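# Gauge two film cores, reject the narrow one, hold the good one home on the winder

### The job

One of the two tall black film cores standing on the desk has too narrow a bore for the film winder: use the gauge pin to find out which, for the right one slides all the way down the pin to its foot and the narrow one sticks on the pin's nose. Set the narrow core down in the grey reject tray, and, once it has been right down the gauge pin, put the good core on the winder's spindle and press it down against the sprung collar, firmly but without brute force, until it sits hard on the stop ring. Finish while still holding it pressed down there, so that I can lock the chuck, and leave everything else on the desk where it is.

Things in the scene. Friction and masses are not known exactly. Their poses are not given: they have to be found in the camera images.
- core_a: One of the standing black plastic film cores, 50 mm outside diameter and 35 mm tall, a plain ring with ribbed end faces. Origin: centre of its underside, z up along its axis. The bore is either 25.6 mm (right for the winder) or 20.4 mm (too narrow); apart from the bore the two cores are alike, about 45 g each. The other loose core, 16 mm thin, is not one of them.
- core_b: The other of the standing black plastic film cores, 50 mm outside diameter and 35 mm tall, a plain ring with ribbed end faces. Origin: centre of its underside, z up along its axis. The bore is either 25.6 mm (right for the winder) or 20.4 mm (too narrow); apart from the bore the two cores are alike, about 45 g each. The other loose core, 16 mm thin, is not one of them.
- gauge: Bore gauge, fixed: round dark steel foot 70 mm across and 12 mm high with an upright steel pin of 23.2 mm diameter that rises 38 mm above the foot; its top 8 mm taper to 14 mm. Origin: centre of its underside on the desk. A good core slides down until its underside lies on the foot; a narrow one stops with its underside about 33 mm above the foot.
- gauge_foot (a point): Centre of the foot's upper face, 12 mm above the desk, on the pin's axis: where the underside of a core that is right down lies
- gauge_tip (a point): Top of the gauge pin, 50 mm above the desk
- reject_tray: Grey open tray, fixed, 150 x 150 mm, 25 mm high, walls and floor 3 mm. Origin: centre of its underside
- winder: Film winder, fixed: grey housing 270 x 270 mm, aluminium turntable of 240 mm diameter with its upper face 42 mm above the desk, and in its centre an upright spindle with stop ring and collar. Origin: centre of its underside on the desk
- spindle_foot (a point): On the spindle's axis at the height of the stop ring's upper face, 50 mm above the desk: where the underside of a core that is pressed fully home lies
- spindle_tip (a point): Top of the spindle, 90 mm above the desk: steel, 23.2 mm diameter, its top 8 mm taper to 14 mm
- stop_ring: Fixed dark steel ring around the collar, 54 mm across, the hard stop under the core's rim. Origin: centre of its upper face, 50 mm above the desk
- collar (a joint): White sprung collar, 35 mm across, around the spindle's foot: how far it is pressed down, m. 0 at rest (its top 10 mm above the stop ring, so a core laid on the spindle stays 10 mm short of the ring), 0.010 when a core on it meets the stop ring. It pushes up with 4 N at rest and 11 N at 0.010, and pops the core up again when let go.
- core_thin: bystander: thin 16 mm tall film core, 50 mm across, lying flat; origin at the centre of its underside
- loupe: bystander: black film magnifier, 40 mm across, 43 mm tall, standing; origin at the centre of its underside
- film_can: bystander: small flat round aluminium film can, 99 mm across, 22 mm tall; origin at the centre of its underside
- cleaner: bystander: white plastic bottle, 44 mm across, 100 mm tall; origin at the centre of its underside
- mouse: bystander: black computer mouse, 105 x 60 x 32 mm; origin at the centre of its underside
- tape_roll: bystander: cream roll of splicing tape, 60 mm across, 19 mm tall, lying flat; origin at the centre of its underside
- wax_pencil: bystander: white wax pencil, 125 mm long, 9 mm thick, lying on the desk; origin at the middle of its underside, x along it
Mind the look-alikes: they are no part of the job. What is shaped like the core_b but pink is not meant.

How it is judged:
By the outcome, as a careful person would: the job done as asked, in the order asked, and still so for the second after the job is handed in, while the arm keeps its last pose, push and grip.
It also fails if it takes over 72 s, if anything falls off the work surface, if the arm or the gripper's body presses on something with over 40 N, if the wrist force passes 120 N, or if a joint passes its speed limit or range.

### The arm

A 6-joint arm with a two-finger parallel gripper is mounted at the origin on the work surface. World frame = base frame: x ahead of the robot, y to its left, z up, the work surface at z = 0. Lengths are in mm, angles in rad, forces in N, time in s.
With the tool pointing down it reaches from about 275 to 1000 mm from the base axis. Payload 8.4 kg.
Tool frame: the origin (TCP) lies at the very end of the fingers, on their centre line; the grasp point (between the pads) lies 19 mm behind it; z points along the fingers, x is the direction in which the jaws open and shut, and the axes are right-handed (so a half turn about z gives the same grasp; the last joint's range is limited). The gripper opens to 85 mm and grips with 20 to 120 N. Pads are 22 mm wide; open, the fingers measure 114 mm over their backs; the gripper's body (76 mm by 85 mm) begins 54 mm behind the grasp point. The pads swing forward as they close: fully open they stand 13 mm farther back than shut.
Start: joints at [1.332, 0.353, 1.633, -0, 1.155, -0.002], TCP at [146.619, 607.561, 231.281] pointing down, gripper open.
Joint ranges: [-2.63, 2.63], [-0.92, 2.1], [0.06, 2.66], [-1.3, 4.44], [0, 2.69], [-3.02, 3.02]. Speed limits (rad/s): [2.22, 2.22, 2.79, 3.14, 3.14, 3.14].

### API

Orientations are given as [roll, pitch, yaw] about the fixed x, y, z axes, in that order (R = Rz(yaw) Ry(pitch) Rx(roll)).
In Python, from rig import r gives the robot as it stands.
- The arm moves only by the tool arm_command, never from a script. Its argument "targets" is a list of rows, each a list of 6 numbers: the shift along the tool's x, y, z in m, then the turn, a rotation vector about the tool's x, y, z in rad. A call has 1 to 20 rows; each row shifts and turns the commanded pose from where the row before left it, along the tool's axes as they then stand; what a row does not reach is not made up. A row lasts 1/12 s, in which the tool goes at most 41.7 mm and 7.16 degrees, less where a joint would pass 70% of its speed; a pose out of reach is approached as far as the arm can. A call is refused whole if a number of a shift passes 0.0417 or a number of a turn 0.125, either way. A call with a gripper value outside its range is refused whole. "fingers" is the finger opening in m, from 0 to 0.0854, set as the call begins (left out, the last holds). The fingers move at their own pace and stop on an object; "squeeze" is the grip in N (left out, the last holds). Time passes only in rows, so rows that do not move let the fingers close. It gives the time, the measured TCP pose, the force and the opening at its end, in the units of the state.
- r.sense(): the state, without advancing time (a new reading comes with each control period).
- r.grab_frame(name): name is "side" or "top"; returns a dict with "image" (480x640x3 uint8, blue, green, red), "fx", "fy", "cx", "cy" (pixels), "xyz" and "orientation" of the camera in the world. Camera axes: x right, y down, z forward; pixel columns grow to the right and rows downward; lengths in mm; the calibration is good to about 2 mm. A picture is of the moment at which its call begins. There is no depth.
- r.sign_off(): hands the job in, once; it reports no verdict.
The state is a dict: "clock": time; "qpos": joint angles; "qvel": joint speeds; "joint_efforts": joint torques, N m; "eef_pos": TCP position; "tcp_rot": TCP orientation; "contact_force": force on the tool from outside, world axes, zero at the start; "wrist_torque": the same for the moment, N m; "opening": opening from 0.0 (shut) to 1.0 (fully open).
Only numpy, scipy, OpenCV 4.12 (cv2) and the standard library are available. Lean on these libraries where they do the work, as an engineer would, in place of code of your own. Each camera call takes 0.05 s, during which the arm holds its last target.

## Working session

There is one attempt and no reset: what is moved stays moved. The work goes in short steps, Python scripts to look and compute and a tool call to move; the robot and the scene stay as the last step left them, time stands still between calls to the robot, and variables do not carry over. Pictures are saved under pics/ and viewed, and the job is handed in when it is done.

Besides the shell and the picture viewer there is one more tool, called after "Emit:" as a command line: name --pt "numbers of a row" for each row, then --argument value for the rest. arm_command: Moves the arm, as the interface text tells. Its arguments: {"type":"object","properties":{"targets":{"type":"array"},"fingers":{"type":"number"},"squeeze":{"type":"number"}},"required":["targets"]}

```bash
ls; mkdir -p pics
python3 - <<'E'
from rig import r
import cv2
print(r.sense())
for n in("top","side"):
    f=r.grab_frame(n); cv2.imwrite(f"pics/{n}0.png",f["image"]); print({k:v for k,v in f.items() if k!="image"})
E
```

```text
pics
{'clock': 0.0, 'qpos': array([ 1.33160056e+00,  3.53654695e-01,  1.63414064e+00,  3.04410208e-05,
        1.15519971e+00, -2.38179221e-03]), 'qvel': array([ 1.77366844e-04, -4.66567022e-05,  7.03852990e-04, -6.84018492e-04,
       -1.94068742e-03,  5.46211341e-04]), 'joint_efforts': array([-2.58442751e-04, -6.05223227e+01, -3.42082858e+01, -1.28318602e-04,
        9.28901281e-03,  6.44856755e-06]), 'eef_pos': array([146.49504808, 607.09470619, 230.554812  ]), 'tcp_rot': array([-3.14156148e+00,  1.40231802e-03,  1.33397007e+00]), 'contact_force': array([ 0.35346835, -0.42797679,  0.0838262 ]), 'wrist_torque': array([ 0.01883234, -0.00922702, -0.01946594]), 'opening': 1.0008844312155822}
{'fx': 458.99158544997357, 'fy': 458.99158544997357, 'cx': 312.9157107032639, 'cy': 243.10880137848733, 'xyz': array([ 361.17179513,    5.25802193, 1137.3306054 ]), 'orientation': array([-2.93895074,  0.00368414, -1.66926986])}
{'fx': 485.69507075594277, 'fy': 485.69507075594277, 'cx': 312.1340946419167, 'cy': 232.66131891219143, 'xyz': array([ -85.82985919, -686.97525562,  869.08810038]), 'orientation': array([-2.2697229,  0.0093188, -0.7714099])}
```

View pics/top0.png

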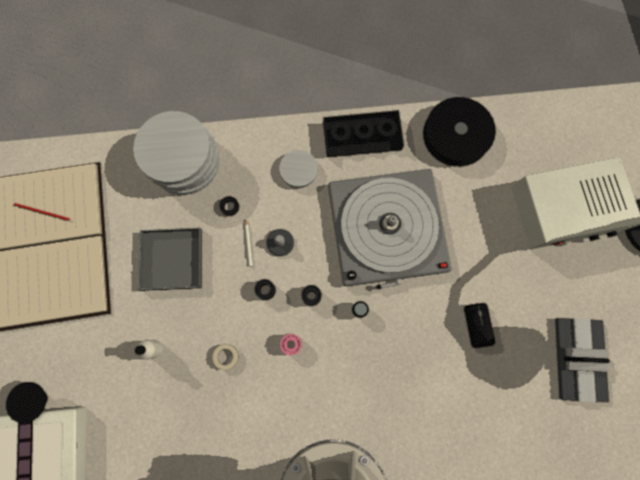

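View pics/side0.png

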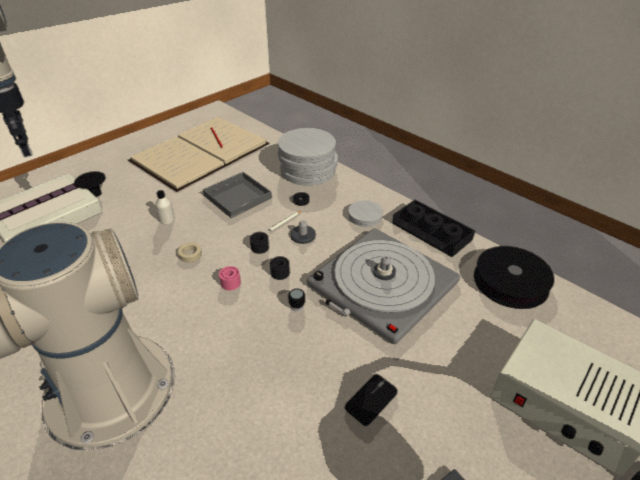

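```bash
cat > h.py <<'E'
import numpy as np,cv2
from scipy.spatial.transform import Rotation as R
def cam(f):
    Rm=R.from_euler('xyz',f["orientation"]).as_matrix()
    K=np.array([[f["fx"],0,f["cx"]],[0,f["fy"],f["cy"]],[0,0,1]]); return K,Rm,np.array(f["xyz"])
def ray(f,u,v):
    K,Rm,c=cam(f); return c,Rm@np.linalg.inv(K)@np.array([u,v,1.])
def on_z(f,u,v,z):
    c,d=ray(f,u,v); return c+d*(z-c[2])/d[2]
def proj(f,p):
    K,Rm,c=cam(f); q=K@(Rm.T@(np.asarray(p,float)-c)); return q[:2]/q[2]
E
python3 - <<'E'
import cv2
from numpy import hstack
t=cv2.imread('pics/top0.png');s=cv2.imread('pics/side0.png')
cv2.imwrite('pics/tc.png',cv2.resize(t[190:330,210:410],None,fx=4,fy=4,interpolation=cv2.INTER_CUBIC))
cv2.imwrite('pics/sc.png',cv2.resize(s[180:320,230:430],None,fx=4,fy=4,interpolation=cv2.INTER_CUBIC))
E
```

```text
(no output)
```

View pics/tc.png

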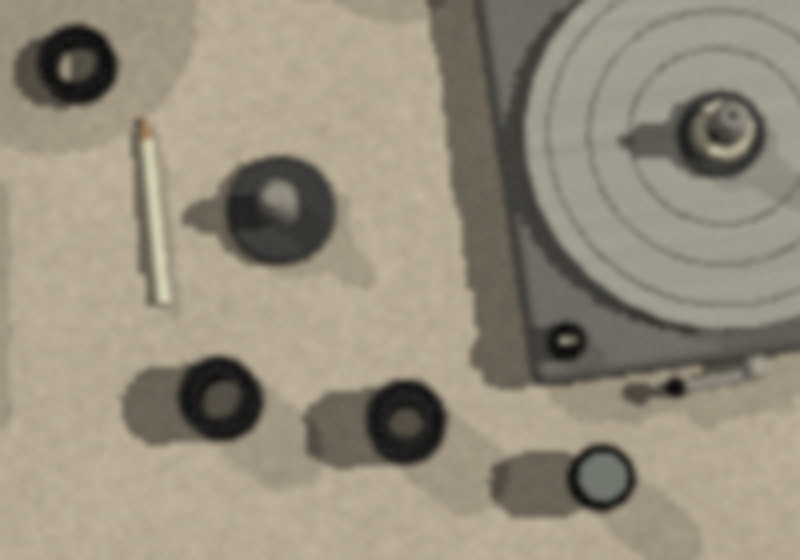

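View pics/sc.png

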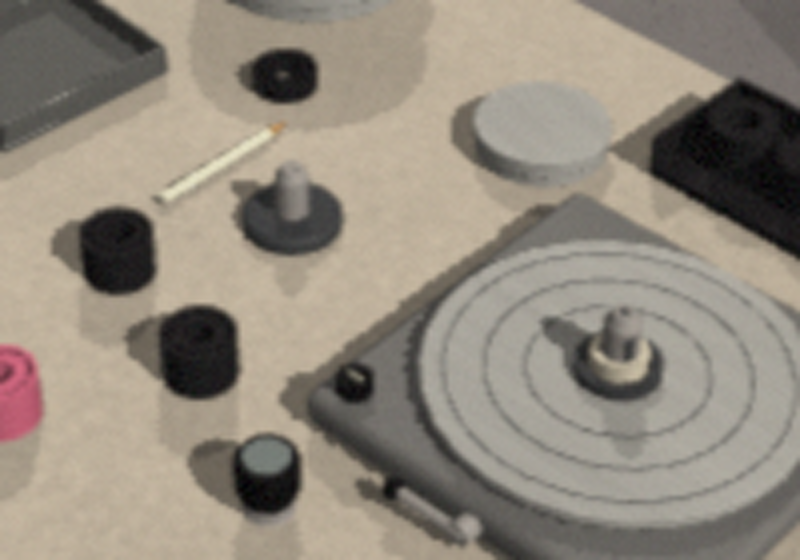

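```bash
cat > m.py <<'E'
from rig import r
import numpy as np,cv2,pickle
from h import *
F={n:r.grab_frame(n) for n in("top","side")}
pickle.dump(F,open('f0.pkl','wb'))
def blob(f,u,v,w,th,invert=False):
    g=f["image"].max(axis=2)[v-w:v+w,u-w:u+w]
    S=8
    g=cv2.resize(g,None,fx=S,fy=S,interpolation=cv2.INTER_CUBIC)
    m=(g<th).astype(np.uint8)
    c,_=cv2.findContours(m,cv2.RETR_EXTERNAL,cv2.CHAIN_APPROX_NONE)
    c=[k for k in c if cv2.pointPolygonTest(k,(w*S,w*S),True)>-5*S]
    c=max(c,key=cv2.contourArea); h=cv2.convexHull(c)
    M=cv2.moments(h); ctr=np.array([M['m10']/M['m00'],M['m01']/M['m00']])
    off=lambda p:(p+.5)/S-.5+np.array([u-w,v-w])
    x,y,ww,hh=cv2.boundingRect(h)
    return off(ctr),(ww/S,hh/S),M['m00']/S/S
def tri(p,q):
    A=[];b=[]
    for f,k in((F["top"],p),(F["side"],q)):
        c,d=ray(f,*k);d/=np.linalg.norm(d);P=np.eye(3)-np.outer(d,d);A.append(P);b.append(P@c)
    x=np.linalg.lstsq(np.vstack(A),np.hstack(b),rcond=None)[0]
    return x
if __name__=="__main__":
  for nm,a,b,h in(("L",(265,289),(260,242),35),("Rt",(312,295),(280,267),35),("loupe",(360,309),(297,298),43),("thin",(229,206),(301,199),16)):
    for th in(45,55,65):
        p=blob(F["top"],*a,18,th);q=blob(F["side"],*b,18,th)
        print(nm,th,p[0].round(2),p[1],p[2].round(),q[0].round(2),q[1],"tri",tri(p[0],q[0]).round(1),"topmid",on_z(F["top"],*p[0],h/2).round(1),"sidemid",on_z(F["side"],*q[0],h/2).round(1))
  for n,(u,v) in(("top",(265,289)),("top",(278,242)),("side",(260,242)),("side",(303,232))):
    print(n,F[n]["image"].max(axis=2)[v,u-16:u+16:1])
E
python3 m.py
```

```text
Traceback (most recent call last):
  File "m.py", line 28, in <module>
    print(nm,th,p[0].round(2),p[1],p[2].round(),q[0].round(2),q[1],"tri",tri(p[0],q[0]).round(1),"topmid",on_z(F["top"],*p[0],h/2).round(1),"sidemid",on_z(F["side"],*q[0],h/2).round(1))
                                   ^^^^^^^^^^
AttributeError: 'float' object has no attribute 'round'
```

```bash
sed -i 's/p\[2\].round()/round(p[2])/' m.py; python3 m.py
```

```text
L 45 [264.49 289.27] (19.5, 19.375) 291 [258.77 242.49] (17.375, 20.125) tri [487.  116.3  16.7] topmid [487.8 115.7  17.5] sidemid [485.6 116.1  17.5]
L 55 [264.45 289.27] (20.25, 19.75) 307 [258.78 242.45] (18.0, 20.5) tri [487.1 116.4  16.8] topmid [487.8 115.8  17.5] sidemid [485.8 116.2  17.5]
L 65 [264.4  289.29] (20.75, 20.125) 321 [258.77 242.43] (18.375, 20.75) tri [487.1 116.5  16.8] topmid [487.8 115.9  17.5] sidemid [485.8 116.3  17.5]
Rt 45 [310.86 295.06] (18.375, 19.25) 278 [279.2  267.76] (18.5, 21.75) tri [461.8   5.   17.1] topmid [462.6   4.4  17.5] sidemid [460.7   5.1  17.5]
Rt 55 [310.8  295.08] (19.0, 19.75) 295 [279.17 267.74] (19.0, 22.125) tri [461.8   5.1  17.1] topmid [462.5   4.6  17.5] sidemid [460.7   5.2  17.5]
Rt 65 [310.74 295.09] (19.5, 20.0) 309 [279.13 267.71] (19.375, 22.5) tri [461.8   5.2  17.1] topmid [462.5   4.7  17.5] sidemid [460.7   5.4  17.5]Traceback (most recent call last):
  File "m.py", line 27, in <module>
    p=blob(F["top"],*a,18,th);q=blob(F["side"],*b,18,th)
  File "m.py", line 13, in blob
    c=max(c,key=cv2.contourArea); h=cv2.convexHull(c)
ValueError: max() iterable argument is empty
```

Run:
```python
import pickle,cv2,numpy as np
F=pickle.load(open('f0.pkl','rb'))
for n,(u,v,w) in(("top",(279,242,22)),("side",(303,232,22)),("top",(391,223,16)),("side",(385,267,20))):
    g=F[n]["image"].max(axis=2)[v-w:v+w,u-w:u+w]; print(n,u-w,v-w)
    for i,row in enumerate(g[::2]): print(v-w+2*i,*row)
a=[]
for n,(u,v,w) in(("top",(279,242,22)),("side",(303,232,22)),("top",(391,223,22)),("side",(385,267,22))):
    a.append(cv2.resize(F[n]["image"][v-w:v+w,u-w:u+w],(400,300) if 0 else (290,290),interpolation=cv2.INTER_CUBIC))
cv2.imwrite('pics/g4.png',np.vstack([np.hstack(a[:2]),np.hstack(a[2:])]))
```

```text
top 257 220
220 185 184 183 182 180 182 184 183 183 182 181 179 182 185 184 184 184 183 183 181 184 182 182 181 182 183 184 180 182 180 183 183 182 181 177 179 185 187 182 181 180 183 180 177
222 181 183 184 185 188 185 184 182 185 187 187 188 186 183 182 183 183 184 185 183 186 184 184 181 180 180 180 179 182 181 179 176 172 173 173 179 182 185 184 183 180 180 180 181
224 185 186 182 181 180 182 181 182 182 184 183 182 182 180 180 183 186 186 183 181 181 183 184 183 183 181 181 179 181 181 182 180 178 177 176 176 178 176 179 179 180 179 180 180
226 185 185 186 186 186 183 182 183 183 184 183 179 178 176 177 181 182 182 181 181 185 185 185 185 185 184 183 185 185 184 183 183 181 178 178 177 179 178 180 179 180 181 180 180
228 182 183 184 185 188 186 184 186 181 179 177 175 174 180 187 185 182 181 175 163 155 153 149 149 148 150 160 166 172 177 179 180 181 180 179 180 180 182 182 182 182 179 179 180
230 183 182 184 184 182 183 183 186 184 184 183 175 164 156 151 131 105 89 82 72 66 63 60 60 59 63 72 78 93 117 141 159 173 178 180 179 180 183 183 183 183 180 179 179
232 184 182 184 182 
[... 10860 characters left out ...]
8 64 71 93 126 147 156 168 169 168 171 173 171 173 169
279 153 166 168 167 167 166 169 167 169 165 155 147 141 133 121 100 77 62 62 64 59 62 66 71 85 99 115 138 142 148 154 167 166 167 168 168 171 170 174 171
281 150 140 154 167 167 169 168 166 165 167 166 162 157 147 145 147 145 143 141 142 140 136 141 140 145 147 146 150 154 165 167 172 169 168 167 168 167 168 167 154
283 169 165 148 132 149 166 167 168 168 169 168 165 166 166 164 159 148 147 146 144 148 147 147 146 144 154 165 170 171 173 169 170 170 167 168 168 166 154 133 141
285 165 167 165 169 164 154 142 136 154 165 169 168 169 166 166 161 149 145 144 145 148 146 147 146 148 149 161 171 170 170 170 171 169 167 154 135 146 159 162 170
```

View pics/g4.png

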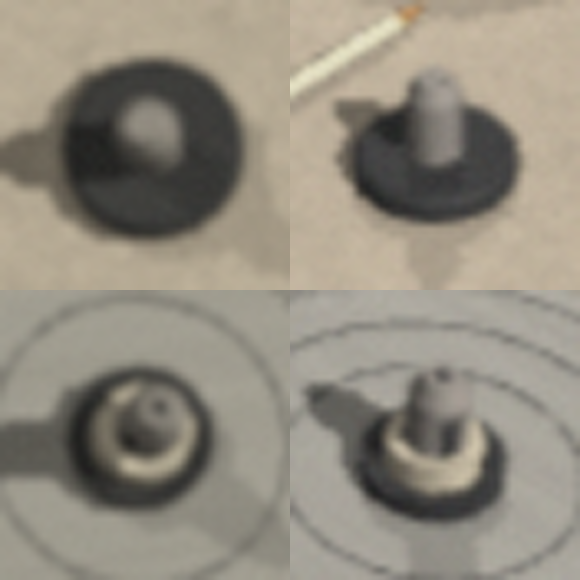

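Run:
```python
import m
from m import *
F=pickle.load(open('f0.pkl','rb')); m.F=F
for th in(75,85,95):
    p=blob(F["top"],279,242,22,th);q=blob(F["side"],303,232,22,th)
    print("foot",th,p[0].round(2),p[1],q[0].round(2),q[1],tri(p[0],q[0]).round(1),on_z(F["top"],*p[0],6).round(1),on_z(F["side"],*q[0],6).round(1))
for th in(60,70,75,80):
    p=blob(F["top"],390,222,14,th);q=blob(F["side"],384,269,16,th)
    print("ring",th,p[0].round(2),p[1],q[0].round(2),q[1],tri(p[0],q[0]).round(1),on_z(F["top"],*p[0],46).round(1),on_z(F["side"],*q[0],46).round(1))
# vertical line: tip pixel estimates
print("gauge tip",on_z(F["top"],279.4,238,50).round(1),on_z(F["side"],302.6,222,50).round(1))
print("spindle tip",on_z(F["top"],392.4,218.7,90).round(1),on_z(F["side"],386.3,258,90).round(1))
for th in (110,):
  g=F["top"]["image"]
  for c in ((141,230),(202,230),(200,290),(138,290),(149,238),(195,238),(195,282),(145,282)): print("tray",c,on_z(F["top"],*c,25).round(),on_z(F["top"],*c,3).round())
for n,p in (("pink",(290,344)),("can",(298,170)),("tape",(225,357)),("cleaner",(147,350)),("loupe",(360,310)),("thin",(229,206)),("pen1",(246,222)),("pen2",(250,265))): print(n,on_z(F["top"],*p,25).round())
cv2.imwrite('pics/tray.png',cv2.resize(g[215:305,125:215],None,fx=6,fy=6))
```

```text
foot 75 [279.19 242.34] (26.75, 26.125) [302.05 234.36] (24.0, 17.0) [603.1  71.6   2.8] [603.3  70.9   6. ] [599.6  69.3   6. ]
foot 85 [279.14 242.33] (27.5, 26.5) [302.07 234.26] (24.75, 17.625) [603.2  71.7   3.1] [603.3  71.    6. ] [599.9  69.5   6. ]
foot 95 [279.04 242.34] (28.125, 26.875) [302.01 234.12] (25.5, 18.5) [603.1  71.9   3.4] [603.3  71.2   6. ] [600.2  70.1   6. ]
ring 60 [388.4  223.43] (3.0, 2.75) [386.66 267.49] (0.375, 0.75) [ 617.3 -203.1   53.2] [ 615.3 -201.4   46. ] [ 628.1 -200.8   46. ]
ring 70 [388.99 223.38] (5.25, 3.875) [381.01 264.95] (1.75, 4.875) [ 609.5 -198.2   65.9] [ 615.3 -202.9   46. ] [ 625.2 -185.5   46. ]
ring 75 [389.15 223.2 ] (5.75, 4.5) [381.1  264.92] (2.25, 6.0) [ 609.7 -198.5   66.1] [ 615.7 -203.4   46. ] [ 625.5 -185.5   46. ]
ring 80 [389.18 222.91] (6.25, 5.625) [381.21 264.89] (2.75, 6.5) [ 610.3 -198.5   65.9] [ 616.5 -203.5   46. ] [ 625.7 -185.7   46. ]
gauge tip [604.5  66.9  50. ] [601.   67.2  50. ]
spindle tip [ 615.5 -204.    90. ] [ 614.1 -206.    90. ]
tray (141, 230) [665. 410.  25.] [671. 418.   3.]
tray (202, 230) [650. 259.  25.] [655. 264.   3.]
tray (200, 290) [501. 271.  25.] [503. 276.   3.]
tray (138, 290) [515. 421.  25.] [519. 429.   3.]
tray (149, 238) [642. 391.  25.] [648. 398.   3.]
tray (195, 238) [631. 277.  25.] [636. 282.   3.]
tray (195, 282) [521. 282.  25.] [524. 287.   3.]
tray (145, 282) [533. 403.  25.] [537. 411.   3.]
pink [352.  65.  25.]
can [783.   6.  25.]
tape [337. 220.  25.]
cleaner [371. 403.  25.]
loupe [ 415. -110.   25.]
thin [705. 188.  25.]
pen1 [659. 148.  25.]
pen2 [550. 146.  25.]
```

View pics/tray.png

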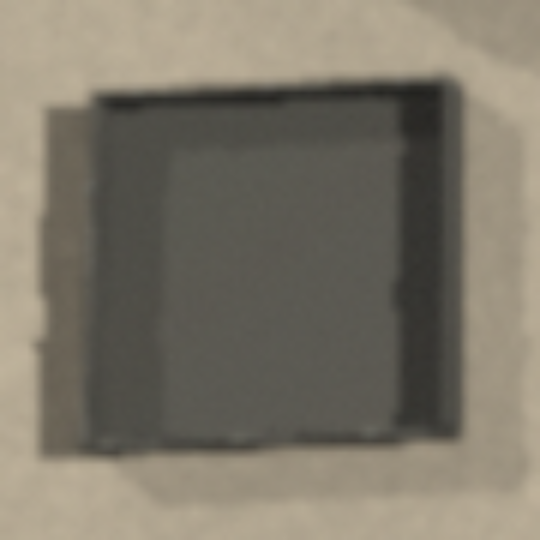

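Emit:
arm_command --pt "0 0 0 0 0 -0.1184" --pt "0 0 0 0 0 -0.1184" --pt "-0.027 0.0189 0 0 0 0" --pt "-0.027 0.0189 0 0 0 0" --pt "-0.027 0.0189 0 0 0 0" --pt "-0.027 0.0189 0 0 0 0" --pt "-0.027 0.0189 0 0 0 0" --pt "-0.027 0.0189 0 0 0 0" --pt "-0.027 0.0189 0 0 0 0" --pt "-0.027 0.0189 0 0 0 0" --pt "-0.027 0.0189 0 0 0 0" --pt "-0.027 0.0189 0 0 0 0" --pt "-0.027 0.0189 0 0 0 0" --pt "-0.027 0.0189 0 0 0 0" --pt "-0.027 0.0189 0 0 0 0" --pt "-0.027 0.0189 0 0 0 0" --pt "-0.027 0.0189 0 0 0 0" --pt "-0.027 0.0189 0 0 0 0" --pt "-0.027 0.0189 0 0 0 0" --pt "-0.027 0.0189 0 0 0 0" --fingers 0.078 --squeeze 50

```text
clock: 2.07
eef_pos: [487.6, 120.0, 231.5]
tcp_rot: [3.141, -0.0, 1.571]
contact_force: [0.9, 0.8, 0.4]
opening: 0.913
```

Run:
```python
import m
from m import *
F=pickle.load(open('f0.pkl','rb'))
def big(n,u,v,w,th):
    S=8;g=F[n]["image"].max(axis=2)[v-w:v+w,u-w:u+w];g=cv2.resize(g,None,fx=S,fy=S,interpolation=cv2.INTER_CUBIC)
    c,_=cv2.findContours((g<th).astype(np.uint8),cv2.RETR_EXTERNAL,cv2.CHAIN_APPROX_NONE)
    h=cv2.convexHull(max(c,key=cv2.contourArea));M=cv2.moments(h)
    return (np.array([M['m10'],M['m01']])/M['m00']+.5)/S-.5+[u-w,v-w],np.array(cv2.boundingRect(h))/S
for th in(60,70,80):
    for n,u,v,w in(("top",390,223,14),("side",384,270,15)):
        p,b=big(n,u,v,w,th);print(n,th,p.round(2),b,on_z(F[n],*p,46).round(1))
```

```text
top 60 [383.75 224.73] [ 3.25   6.375 10.75  18.   ] [ 613.2 -189.7   46. ]
side 60 [380.31 275.76] [ 4.75  16.625 16.125  7.875] [ 595.4 -208.    46. ]
top 70 [388.76 223.95] [ 2.75   5.    21.875 19.625] [ 613.9 -202.2   46. ]
side 70 [383.15 271.84] [ 4.25  9.25 21.25 15.5 ] [ 610.4 -204.3   46. ]
top 80 [389.13 223.33] [ 2.25   4.375 22.75  20.625] [ 615.4 -203.3   46. ]
side 80 [383.28 271.69] [ 3.875  9.    22.    16.   ] [ 611.1 -204.2   46. ]
```

Emit:
arm_command --pt "-0.005 0 0.01 0 0 0" --pt "0 0 0.025 0 0 0" --pt "0 0 0.025 0 0 0" --pt "0 0 0.025 0 0 0" --pt "0 0 0.025 0 0 0" --pt "0 0 0.02 0 0 0" --pt "0 0 0.02 0 0 0" --pt "0 0 0.01 0 0 0" --pt "0 0 0 0 0 0"

```text
clock: 2.92
eef_pos: [484.5, 116.8, 69.0]
tcp_rot: [-3.137, 0.001, 1.572]
contact_force: [-0.6, -0.9, 0.3]
opening: 0.911
```

Run:
```python
from rig import r
import cv2,numpy as np
a=r.grab_frame("top")["image"][200:380,200:400];b=r.grab_frame("side")["image"][150:330,190:390]
cv2.imwrite("pics/a1.png",np.hstack([cv2.resize(a,(400,360)),cv2.resize(b,(400,360))]))
print(r.sense()["eef_pos"])
```

```text
[486.48877955 116.98155995  71.38736904]
```

View pics/a1.png

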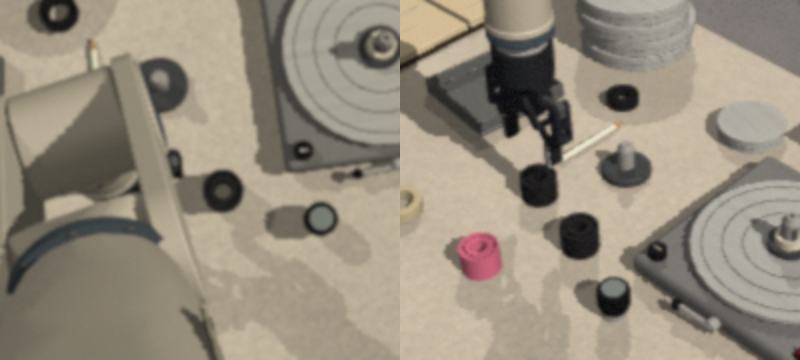

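Emit:
arm_command --pt "0 0 0.02 0 0 0" --pt "0 0 0.02 0 0 0" --pt "0 0 0.015 0 0 0" --pt "0 0 0.008 0 0 0" --pt "0 0 0.005 0 0 0" --pt "0 0 0 0 0 0" --pt "0 0 0 0 0 0" --pt "0 0 0 0 0 0"

```text
clock: 3.68
eef_pos: [487.6, 116.8, 4.2]
tcp_rot: [3.14, -0.0, 1.571]
contact_force: [-0.2, -0.9, -0.2]
opening: 0.915
```

Emit:
arm_command --pt "0 0 0 0 0 0" --pt "0 0 0 0 0 0" --pt "0 0 0 0 0 0" --pt "0 0 0 0 0 0" --pt "0 0 0 0 0 0" --pt "0 0 0 0 0 0" --fingers 0.03

```text
clock: 4.18
eef_pos: [487.2, 116.7, 4.1]
tcp_rot: [3.141, -0.0, 1.571]
contact_force: [-0.9, -0.2, 9.0]
opening: 0.561
```

Emit:
arm_command --pt "0 0 0 0 0 0" --pt "0 0 0 0 0 0" --pt "0 0 -0.005 0 0 0" --pt "0 0 -0.015 0 0 0" --pt "0 0 -0.02 0 0 0" --pt "0 0 -0.02 0 0 0" --pt "0 0 -0.02 0 0 0" --pt "0 0 -0.02 0 0 0" --pt "0 0 0 0 0 0" --pt "0 0 0 0 0 0" --pt "0 0 0 0 0 0"

```text
clock: 5.1
eef_pos: [486.4, 116.4, 102.9]
tcp_rot: [-3.141, 0.0, 1.571]
contact_force: [0.2, -0.6, -0.9]
opening: 0.567
```

```bash
cat > s.py <<'E'
import sys
from rig import r
import cv2,numpy as np,pickle
F={n:r.grab_frame(n) for n in("top","side")}
pickle.dump(F,open('f1.pkl','wb'))
n,x,y,w,h,out=sys.argv[1],*map(int,sys.argv[2:6]),sys.argv[6]
k=F[n]["image"][y:y+h,x:x+w]; s=min(780/w,590/h); cv2.imwrite("pics/"+out,cv2.resize(k,None,fx=s,fy=s,interpolation=cv2.INTER_CUBIC))
q=r.sense();print(q["clock"],q["eef_pos"].round(1),q["contact_force"].round(1),q["opening"],"scale",s)
E
python3 s.py side 200 160 160 120 b1.png
```

```text
5.2 [486.  116.3 102.3] [ 0.2  0.  -0.8] 0.562691967467392 scale 4.875
```

View pics/b1.png

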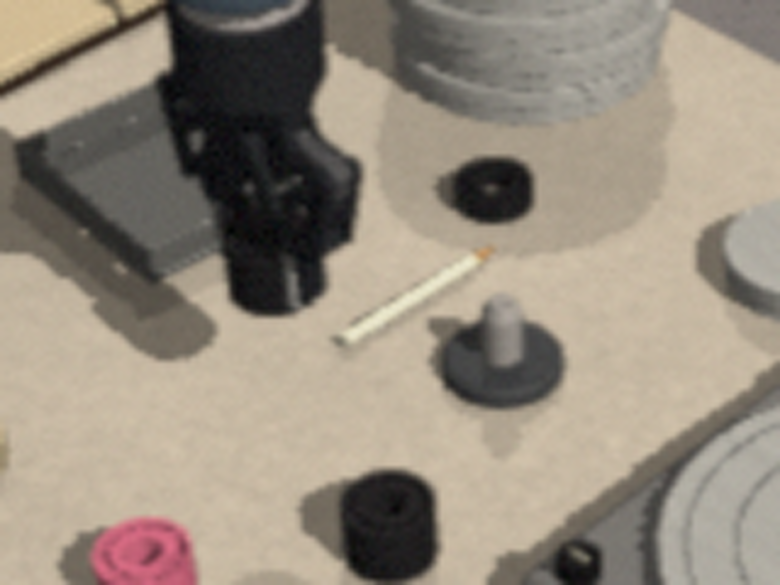

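Run:
```python
import pickle;from h import *
F=pickle.load(open('f1.pkl','rb'));f=F["side"]
for z in (94,98,102):
    P=np.array([[486+25*np.cos(a),116.3+25*np.sin(a),z] for a in np.linspace(0,6.28,60)])
    q=np.array([(proj(f,p)-[200,160]+.5)*4.875 for p in P]); print(z,q[:,0].min().round(),q[:,0].max().round(),q[q[:,1].argmax()].round())
```

```text
94 230.0 325.0 [273. 325.]
98 229.0 325.0 [273. 319.]
102 228.0 324.0 [272. 313.]
```

Emit:
arm_command --pt "-0.004 0.0095 0 0 0 0" --pt "-0.008 0.02 0 0 0 0" --pt "-0.01 0.025 0 0 0 0" --pt "-0.01 0.025 0 0 0 0" --pt "-0.008 0.02 0 0 0 0" --pt "-0.004 0.01 0.01 0 0 0" --pt "-0.003 0.006 0.015 0 0 0" --pt "0 0 0.012 0 0 0" --pt "0 0 0 0 0 0" --pt "0 0 0 0 0 0" --pt "0 0 0 0 0 0"

```text
clock: 6.12
eef_pos: [601.9, 69.7, 66.2]
tcp_rot: [-3.141, 0.0, 1.571]
contact_force: [0.9, 0.2, -0.3]
opening: 0.564
```

```bash
python3 s.py side 250 160 100 75 c1.png; python3 -c "
import pickle,cv2
F=pickle.load(open('f1.pkl','rb'));cv2.imwrite('pics/c1t.png',cv2.resize(F['top']['image'][190:310,220:380],(640,480)))"
```

```text
6.2167 [602.4  69.9  67. ] [-1.1 -0.1 -1.6] 0.5588554067019549 scale 7.8
```

View pics/c1.png

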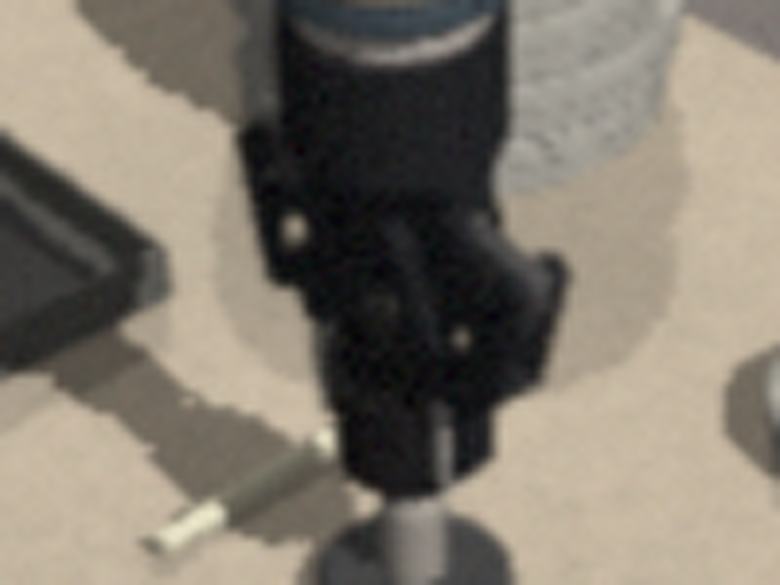

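View pics/c1t.png

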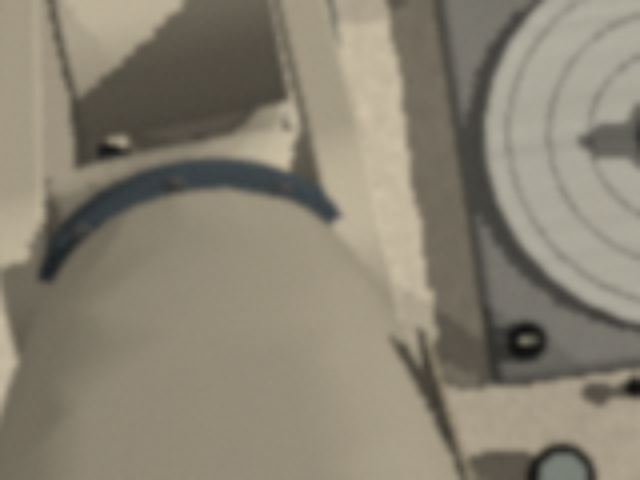

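Run:
```python
import pickle;from h import *
F=pickle.load(open('f1.pkl','rb'));f=F["side"]
for z in (12,30,64,80): print(z,((proj(f,[602.4,69.9,z])-[250,160]+.5)*7.8).round(1))
g=f["image"].max(axis=2)
for v in (218,219,220,225,226,227,228,229): print(v,list(g[v,290:316]))
K,Rm,c=cam(f);print(Rm[:,0],Rm[:,1])
```

```text
12 [414.  566.5]
30 [412.9 527. ]
64 [410.7 450.4]
80 [409.6 413.5]
218 [np.uint8(116), np.uint8(140), np.uint8(139), np.uint8(84), np.uint8(24), np.uint8(12), np.uint8(20), np.uint8(25), np.uint8(30), np.uint8(27), np.uint8(26), np.uint8(25), np.uint8(31), np.uint8(29), np.uint8(35), np.uint8(53), np.uint8(99), np.uint8(106), np.uint8(45), np.uint8(31), np.uint8(36), np.uint8(38), np.uint8(74), np.uint8(141), np.uint8(195), np.uint8(198)]
219 [np.uint8(98), np.uint8(106), np.uint8(100), np.uint8(78), np.uint8(34), np.uint8(18), np.uint8(24), np.uint8(21), np.uint8(25), np.uint8(26), np.uint8(29), np.uint8(29), np.uint8(31), np.uint8(31), np.uint8(30), np.uint8(52), np.uint8(90), np.uint8(97), np.uint8(43), np.uint8(22), np.uint8(45), np.uint8(78), np.uint8(137), np.uint8(181), np.uint8(197), np.uint8(200)]
220 [np.uint8(91), np.uint8(95), np.uint8(98), np.uint8(93), np.uint8(52), np.uint8(23), np.uint8(26), np.uint8(23), np.uint8(27), np.uint8(26), np.uint8(29), np.uint8(30), np.uint8(30), np.uint8(28), np.uint8(33), np.uint8(49), np.uint8(88), np.uint8(97), np.uint8(48), np.uint8(5
[... 1400 characters left out ...]
uint8(73), np.uint8(94), np.uint8(112), np.uint8(128), np.uint8(135), np.uint8(143), np.uint8(143), np.uint8(126), np.uint8(92), np.uint8(72), np.uint8(73), np.uint8(73), np.uint8(83), np.uint8(112), np.uint8(157), np.uint8(191), np.uint8(199)]
229 [np.uint8(118), np.uint8(102), np.uint8(82), np.uint8(56), np.uint8(46), np.uint8(40), np.uint8(45), np.uint8(43), np.uint8(57), np.uint8(71), np.uint8(90), np.uint8(109), np.uint8(126), np.uint8(135), np.uint8(140), np.uint8(143), np.uint8(127), np.uint8(92), np.uint8(71), np.uint8(69), np.uint8(70), np.uint8(72), np.uint8(78), np.uint8(107), np.uint8(157), np.uint8(194)]
[ 0.71689735 -0.69711646 -0.00931867] [-0.45365602 -0.45629587 -0.76550003]
```

Emit:
arm_command --pt "0.002 0 0.006 0 0 0" --pt "0 0 0.008 0 0 0" --pt "0 0 0.005 0 0 0" --pt "0 0 0.003 0 0 0" --pt "0 0 0 0 0 0" --pt "0 0 0 0 0 0"

```text
clock: 6.72
eef_pos: [602.5, 71.3, 43.8]
tcp_rot: [3.141, 0.0, 1.571]
contact_force: [3.5, -2.2, -3.5]
opening: 0.559
```

Emit:
arm_command --pt "0 0 0.002 0 0 0" --pt "0 0 0.002 0 0 0" --pt "0 0 0 0 0 0" --pt "0 0 0 0 0 0"

```text
clock: 7.05
eef_pos: [602.8, 71.4, 40.2]
tcp_rot: [3.141, 0.0, 1.571]
contact_force: [2.8, -3.3, -3.0]
opening: 0.56
```

Emit:
arm_command --pt "0 0 0.002 0 0 0" --pt "0 0 0.002 0 0 0" --pt "0 0 0 0 0 0" --pt "0 0 0 0 0 0"

```text
clock: 7.38
eef_pos: [602.9, 71.4, 36.2]
tcp_rot: [3.141, 0.0, 1.571]
contact_force: [3.9, -4.5, -1.3]
opening: 0.561
```

Emit:
arm_command --pt "-0.001 0.0005 0.003 0 0 0" --pt "0 0 0.004 0 0 0" --pt "0 0 0.004 0 0 0" --pt "0 0 0.003 0 0 0" --pt "0 0 0 0 0 0" --pt "0 0 0 0 0 0"

```text
clock: 7.88
eef_pos: [602.4, 70.6, 21.7]
tcp_rot: [-3.141, 0.0, 1.571]
contact_force: [2.1, -0.4, -1.8]
opening: 0.562
```

Emit:
arm_command --pt "0 0 0.002 0 0 0" --pt "0 0 0.002 0 0 0" --pt "0 0 0 0 0 0" --pt "0 0 0 0 0 0"

```text
clock: 8.22
eef_pos: [602.4, 70.6, 18.1]
tcp_rot: [-3.141, 0.0, 1.571]
contact_force: [0.3, 0.2, -0.4]
opening: 0.566
```

Emit:
arm_command --pt "0 0 0.001 0 0 0" --pt "0 0 0.001 0 0 0" --pt "0 0 0 0 0 0" --pt "0 0 0 0 0 0"

```text
clock: 8.55
eef_pos: [602.7, 70.6, 16.2]
tcp_rot: [-3.141, 0.0, 1.571]
contact_force: [0.1, 0.1, -0.9]
opening: 0.562
```

Emit:
arm_command --pt "0 0 0.001 0 0 0" --pt "0 0 0 0 0 0" --pt "0 0 0 0 0 0"

```text
clock: 8.8
eef_pos: [602.8, 70.5, 16.1]
tcp_rot: [-3.142, 0.0, 1.571]
contact_force: [-3.6, -0.5, 10.2]
opening: 0.561
```

Emit:
arm_command --pt "0 0 0 0 0 0" --pt "0 0 0 0 0 0" --pt "0 0 0 0 0 0" --pt "0 0 0 0 0 0" --pt "0 0 -0.01 0 0 0" --pt "0 0 -0.02 0 0 0" --pt "0 0 -0.025 0 0 0" --pt "0 0 -0.025 0 0 0" --pt "-0.005 -0.0108 0 0 0 0" --pt "-0.0105 -0.022 0 0 0 0" --pt "-0.0125 -0.028 0 0 0 0" --pt "-0.0125 -0.028 0 0 0 0" --pt "-0.0125 -0.026 0 0 0 0" --pt "-0.0095 -0.02 0 0 0 0" --pt "-0.003 -0.006 0 0 0 0" --pt "0 0 0 0 0 0" --pt "0 0 0 0 0 0" --pt "0 0 0 0 0 0" --fingers 0.076

```text
clock: 10.3
eef_pos: [463.9, 5.4, 95.8]
tcp_rot: [3.139, -0.0, 1.571]
contact_force: [0.4, 0.5, -0.3]
opening: 0.895
```

```bash
python3 s.py side 220 160 160 120 d1.png
python3 - <<'E'
import m,pickle
from m import *
F=pickle.load(open('f1.pkl','rb'));m.F=F
p=blob(F["side"],279,267,18,55);print(p,on_z(F["side"],*p[0],17.5))
E
```

```text
10.4 [463.4   5.5  95.5] [ 0.4  1.3 -0.5] 0.8877114775297843 scale 4.875
(array([279.15028426, 267.74713224]), (18.75, 22.125), 349.953125) [460.64145737   5.23196914  17.5       ]
```

View pics/d1.png

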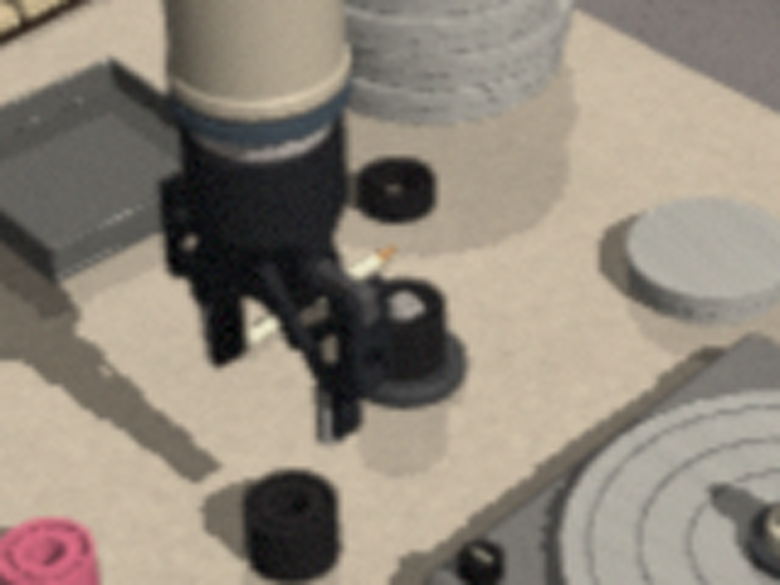

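Emit:
arm_command --pt "0 -0.001 0.015 0 0 0" --pt "0 0 0.025 0 0 0" --pt "0 0 0.022 0 0 0" --pt "0 0 0.015 0 0 0" --pt "0 0 0.008 0 0 0" --pt "0 0 0.005 0 0 0" --pt "0 0 0 0 0 0" --pt "0 0 0 0 0 0" --pt "0 0 0 0 0 0"

```text
clock: 11.25
eef_pos: [461.7, 5.1, 6.0]
tcp_rot: [3.14, 0.0, 1.571]
contact_force: [0.2, 0.1, -0.4]
opening: 0.893
```

Emit:
arm_command --pt "0 0 0 0 0 0" --pt "0 0 0 0 0 0" --pt "0 0 0 0 0 0" --pt "0 0 0 0 0 0" --pt "0 0 0 0 0 0" --pt "0 0 0 0 0 0" --pt "0 0 -0.005 0 0 0" --pt "0 0 -0.015 0 0 0" --pt "0 0 -0.025 0 0 0" --pt "0 0 -0.03 0 0 0" --pt "0 0 -0.03 0 0 0" --pt "0 0 -0.02 0 0 0" --pt "0 0 -0.01 0 0 0" --pt "0 0 0 0 0 0" --fingers 0.03

```text
clock: 12.42
eef_pos: [462.4, 5.1, 142.5]
tcp_rot: [3.137, -0.0, 1.571]
contact_force: [-0.5, 0.9, -0.2]
opening: 0.565
```

```bash
python3 s.py side 220 160 160 120 e1.png
```

```text
12.5167 [460.7   5.1 139.8] [-0.6  0.7 -0.8] 0.5679308641020246 scale 4.875
```

View pics/e1.png

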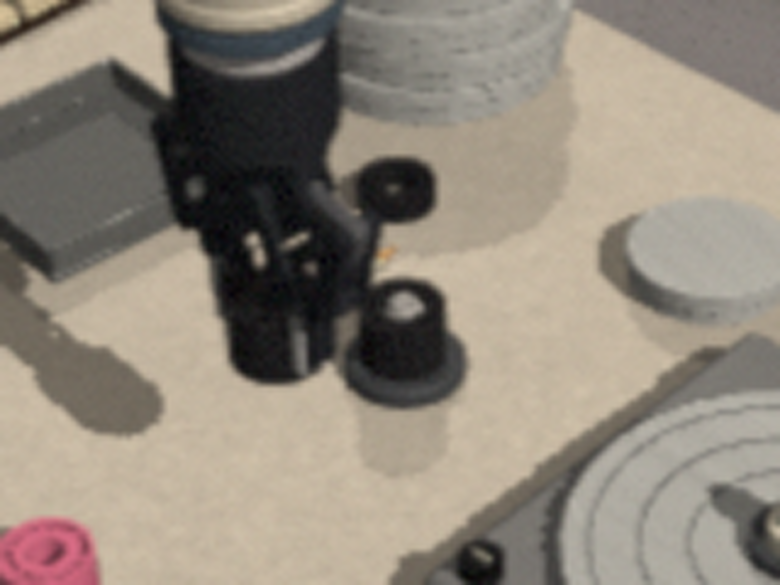

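Emit:
arm_command --pt "0.01 0.004 0 0 0 0" --pt "0.02 0.007 0 0 0 0" --pt "0.0275 0.01 0 0 0 0" --pt "0.03 0.011 0 0 0 0" --pt "0.03 0.011 0 0 0 0" --pt "0.03 0.011 0 0 0 0" --pt "0.03 0.011 0 0 0 0" --pt "0.03 0.011 0 0 0 0" --pt "0.03 0.011 0 0 0 0" --pt "0.03 0.011 0 0 0 0" --pt "0.03 0.01 0 0 0 0" --pt "0.02 0.008 0 0 0 0" --pt "0.015 0.004 0.005 0 0 0" --pt "0.0045 0.001 0.015 0 0 0" --pt "0 0 0.025 0 0 0" --pt "0 0 0.025 0 0 0" --pt "0 0 0.015 0 0 0" --pt "0 0 0.005 0 0 0" --pt "0 0 0 0 0 0" --pt "0 0 0 0 0 0"

```text
clock: 14.18
eef_pos: [581.7, 341.5, 49.7]
tcp_rot: [-3.141, 0.001, 1.57]
contact_force: [0.3, -1.4, -0.9]
opening: 0.565
```

```bash
python3 s.py side 170 110 160 120 e2.png
```

```text
14.2833 [582.6 342.1  51.2] [1.4 0.2 0.1] 0.5643614479870296 scale 4.875
```

View pics/e2.png

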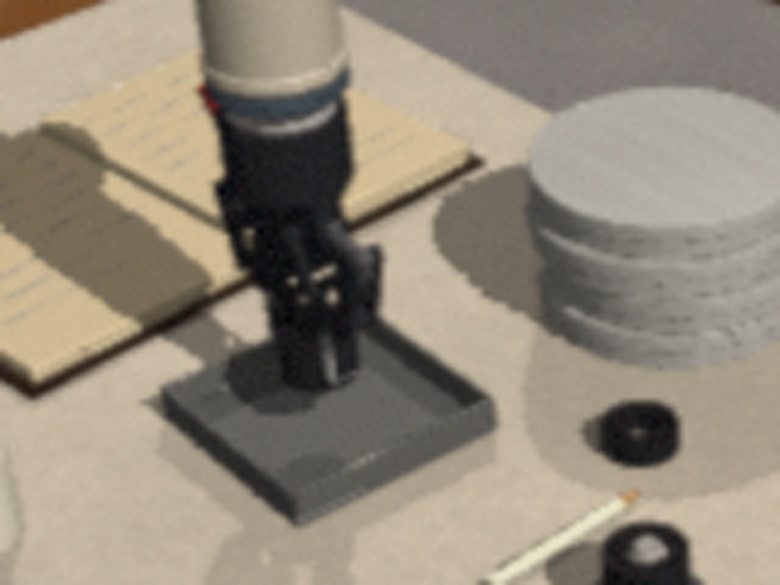

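Core is above the middle of the tray (≈(320,375) in the crop). Lowering it.

Emit:
arm_command --pt "0 0 0.012 0 0 0" --pt "0 0 0.014 0 0 0" --pt "0 0 0.008 0 0 0" --pt "0 0 0.004 0 0 0" --pt "0 0 0.002 0 0 0" --pt "0 0 0 0 0 0" --pt "0 0 0 0 0 0"

```text
clock: 14.87
eef_pos: [582.0, 342.0, 10.0]
tcp_rot: [-3.141, 0.0, 1.571]
contact_force: [-0.2, -0.0, -0.3]
opening: 0.566
```

Emit:
arm_command --pt "0 0 0.001 0 0 0" --pt "0 0 0 0 0 0" --pt "0 0 0 0 0 0"

```text
clock: 15.12
eef_pos: [582.2, 342.2, 9.4]
tcp_rot: [3.141, -0.0, 1.571]
contact_force: [0.8, 0.2, 0.2]
opening: 0.567
```

Emit:
arm_command --pt "0 0 0.0005 0 0 0" --pt "0 0 0 0 0 0" --pt "0 0 0 0 0 0" --pt "0 0 0 0 0 0" --pt "0 0 0 0 0 0" --pt "0 0 -0.01 0 0 0" --pt "0 0 -0.02 0 0 0" --pt "0 0 -0.03 0 0 0" --pt "0 0 -0.03 0 0 0" --pt "0 0 -0.01 0 0 0" --pt "0 0 0 0 0 0" --fingers 0.07

```text
clock: 16.03
eef_pos: [584.0, 343.3, 112.9]
tcp_rot: [3.136, -0.003, 1.571]
contact_force: [0.3, 0.6, -0.2]
opening: 0.823
```

Emit:
arm_command --pt "-0.0115 0.001 0 0 0 0" --pt "-0.02 0.002 0 0 0 0" --pt "-0.03 0.0025 0 0 0 0" --pt "-0.03 0.0025 0 0 0 0" --pt "-0.03 0.0025 0 0 0 0" --pt "-0.03 0.0025 0 0 0 0" --pt "-0.03 0.0025 0 0 0 0" --pt "-0.03 0.002 0 0 0 0" --pt "-0.03 0.0015 0 0 0 0" --pt "-0.02 0.001 0 0 0 0" --pt "-0.01 0.0005 0 0 0 0" --pt "0 0 0 0 0 0" --pt "0 0 0 0 0 0" --pt "0 0 0 0 0 0"

```text
clock: 17.2
eef_pos: [602.1, 71.4, 108.2]
tcp_rot: [-3.141, -0.0, 1.571]
contact_force: [-0.1, -0.4, -0.2]
opening: 0.818
```

```bash
python3 s.py side 190 130 160 120 g1.png
```

```text
17.3 [602.3  71.8 108.5] [-0.4 -0.4 -0.2] 0.8216455028935298 scale 4.875
```

View pics/g1.png

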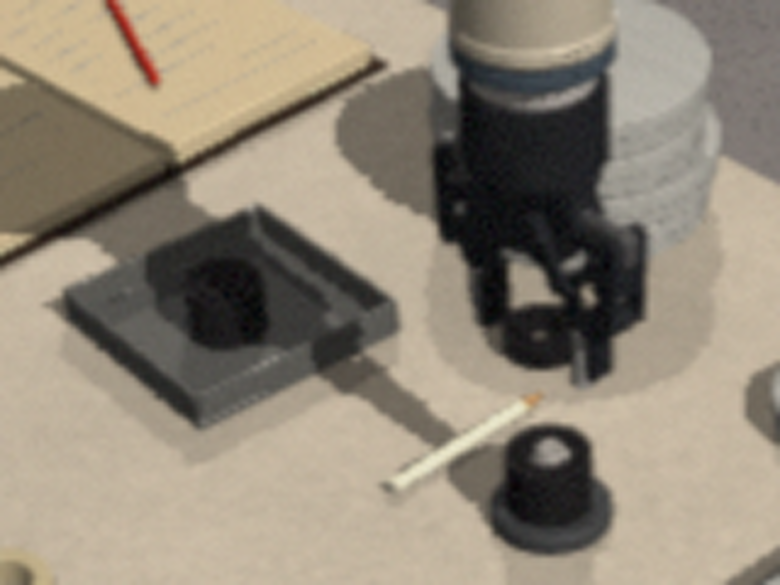

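Emit:
arm_command --pt "-0.001 0 0.01 0 0 0" --pt "0 0 0.025 0 0 0" --pt "0 0 0.025 0 0 0" --pt "0 0 0.018 0 0 0" --pt "0 0 0.009 0 0 0" --pt "0 0 0.004 0 0 0" --pt "0 0 0 0 0 0" --pt "0 0 0 0 0 0" --pt "0 0 0 0 0 0"

```text
clock: 18.05
eef_pos: [603.4, 69.8, 18.9]
tcp_rot: [3.14, -0.0, 1.571]
contact_force: [-0.4, -0.8, -0.7]
opening: 0.82
```

Emit:
arm_command --pt "0 0 0 0 0 0" --pt "0 0 0 0 0 0" --pt "0 0 0 0 0 0" --pt "0 0 0 0 0 0" --pt "0 0 0 0 0 0" --pt "0 0 0 0 0 0" --pt "0 0 0 0 0 0" --fingers 0.03 --squeeze 70

```text
clock: 18.63
eef_pos: [603.5, 69.7, 19.1]
tcp_rot: [3.139, -0.0, 1.571]
contact_force: [-1.2, -0.2, 6.9]
opening: 0.558
```

Emit:
arm_command --pt "0 0 -0.004 0 0 0" --pt "0 0 -0.01 0 0 0" --pt "0 0 -0.015 0 0 0" --pt "0 0 -0.02 0 0 0" --pt "0 0 -0.025 0 0 0" --pt "0 0 -0.025 0 0 0" --pt "0 0 -0.01 0 0 0" --pt "-0.01 0.0005 0 0 0 0" --pt "-0.02 0.001 0 0 0 0" --pt "-0.03 0.001 0 0 0 0" --pt "-0.03 0.001 0 0 0 0" --pt "-0.03 0.001 0 0 0 0" --pt "-0.03 0.001 0 0 0 0" --pt "-0.03 0.001 0 0 0 0" --pt "-0.03 0.001 0 0 0 0" --pt "-0.03 0.001 0 0 0 0" --pt "-0.02 0.001 0 0 0 0" --pt "-0.01 0.0005 0 0 0 0" --pt "-0.004 0.0005 0 0 0 0" --pt "0 0 0 0 0 0"

```text
clock: 20.3
eef_pos: [612.4, -204.9, 125.8]
tcp_rot: [-3.14, -0.001, 1.57]
contact_force: [-0.3, 0.4, -1.2]
opening: 0.557
```

Emit:
arm_command --pt "0 0 0 0 0 0" --pt "0 0 0 0 0 0" --pt "0 0 0 0 0 0"

```text
clock: 20.55
eef_pos: [613.0, -203.2, 126.7]
tcp_rot: [-3.141, -0.0, 1.572]
contact_force: [0.4, -0.2, -1.3]
opening: 0.554
```

```bash
python3 s.py side 330 200 100 75 i1.png
python3 - <<'E'
import pickle;from h import *
F=pickle.load(open('f1.pkl','rb'));cv2.imwrite('pics/i1t.png',cv2.resize(F['top']['image'][170:290,310:470],(640,480)))
from rig import r
p=r.sense()["eef_pos"]
for z in (50,60,90,117,134,152): print(z,((proj(F["side"],[p[0],p[1],z])-[330,200]+.5)*7.8).round(1))
E
```

```text
20.65 [ 613.1 -203.5  126.9] [ 0.7  0.1 -0.1] 0.5538349063987479 scale 7.8
50 [423.1 549.3]
60 [425.9 525.8]
90 [434.5 454. ]
117 [442.4 387.1]
134 [447.6 344. ]
152 [453.2 297.4]
```

View pics/i1.png

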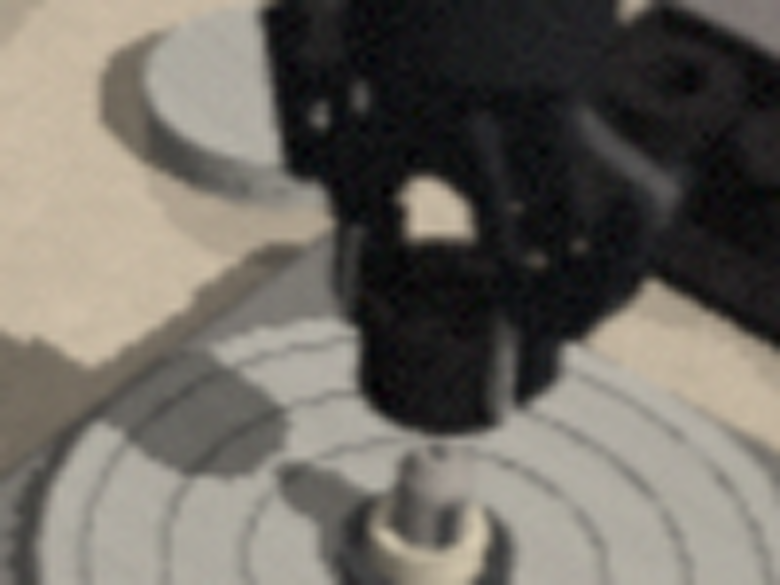

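View pics/i1t.png

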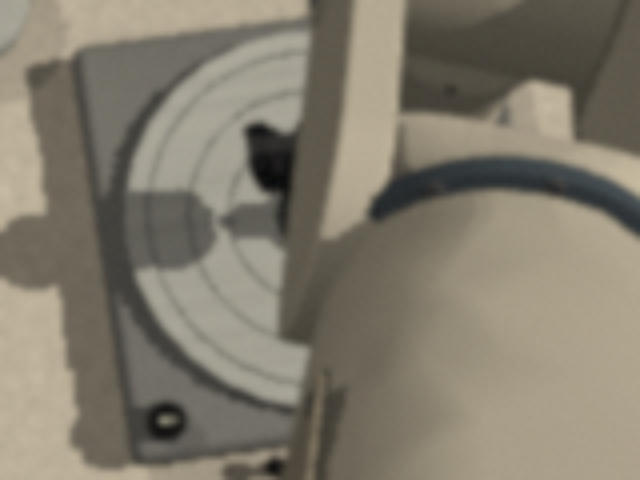

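Emit:
arm_command --pt "0 0.002 0.008 0 0 0" --pt "0 0 0.012 0 0 0" --pt "0 0 0.008 0 0 0" --pt "0 0 0.004 0 0 0" --pt "0 0 0 0 0 0" --pt "0 0 0 0 0 0"

```text
clock: 21.15
eef_pos: [614.7, -204.4, 94.1]
tcp_rot: [-3.14, -0.0, 1.571]
contact_force: [0.7, -0.4, -0.9]
opening: 0.556
```

Emit:
arm_command --pt "0 0 0.002 0 0 0" --pt "0 0 0.002 0 0 0" --pt "0 0 0 0 0 0" --pt "0 0 0 0 0 0"

```text
clock: 21.48
eef_pos: [615.1, -204.5, 90.9]
tcp_rot: [3.141, 0.0, 1.571]
contact_force: [-1.0, 0.4, -0.2]
opening: 0.554
```

Emit:
arm_command --pt "0 0 0.002 0 0 0" --pt "0 0 0.002 0 0 0" --pt "0 0 0 0 0 0" --pt "0 0 0 0 0 0"

```text
clock: 21.82
eef_pos: [614.9, -204.4, 86.6]
tcp_rot: [-3.141, -0.0, 1.571]
contact_force: [-0.4, -1.3, -0.4]
opening: 0.552
```

Emit:
arm_command --pt "0 0 0.003 0 0 0" --pt "0 0 0.004 0 0 0" --pt "0 0 0.004 0 0 0" --pt "0 0 0.003 0 0 0" --pt "0 0 0.002 0 0 0" --pt "0 0 0 0 0 0" --pt "0 0 0 0 0 0"

```text
clock: 22.4
eef_pos: [614.9, -204.4, 70.6]
tcp_rot: [-3.141, -0.0, 1.571]
contact_force: [-0.0, -0.3, -0.4]
opening: 0.551
```

Emit:
arm_command --pt "0 0 0.002 0 0 0" --pt "0 0 0.002 0 0 0" --pt "0 0 0.001 0 0 0" --pt "0 0 0 0 0 0" --pt "0 0 0 0 0 0"

```text
clock: 22.82
eef_pos: [615.3, -204.5, 66.2]
tcp_rot: [3.141, 0.0, 1.571]
contact_force: [0.1, 0.4, 3.8]
opening: 0.561
```

Emit:
arm_command --pt "0 0 0.002 0 0 0" --pt "0 0 0.002 0 0 0" --pt "0 0 0.002 0 0 0" --pt "0 0 0 0 0 0" --pt "0 0 0 0 0 0"

```text
clock: 23.23
eef_pos: [615.3, -204.5, 60.2]
tcp_rot: [3.141, 0.0, 1.571]
contact_force: [-1.9, -0.1, 9.0]
opening: 0.556
```

Emit:
arm_command --pt "0 0 0.0015 0 0 0" --pt "0 0 0.0015 0 0 0" --pt "0 0 0 0 0 0" --pt "0 0 0 0 0 0"

```text
clock: 23.57
eef_pos: [615.3, -204.5, 57.5]
tcp_rot: [3.141, 0.0, 1.571]
contact_force: [-1.4, 0.7, 9.5]
opening: 0.557
```

Emit:
arm_command --pt "0 0 0.001 0 0 0" --pt "0 0 0 0 0 0" --pt "0 0 0 0 0 0"

```text
clock: 23.82
eef_pos: [615.4, -204.6, 57.1]
tcp_rot: [3.141, 0.0, 1.571]
contact_force: [-4.7, 1.0, 15.6]
opening: 0.558
```

Emit:
arm_command --pt "0 0 0.0005 0 0 0" --pt "0 0 0 0 0 0" --pt "0 0 0 0 0 0" --pt "0 0 0 0 0 0"

```text
clock: 24.15
eef_pos: [615.4, -204.6, 57.1]
tcp_rot: [3.141, 0.0, 1.571]
contact_force: [-6.1, 1.8, 19.4]
opening: 0.558
```

```bash
python3 s.py side 330 200 100 75 j1.png
python3 - <<'E'
import pickle;from h import *
F=pickle.load(open('f1.pkl','rb'));cv2.imwrite('pics/j0.png',F['side']["image"])
E
```

```text
24.25 [ 615.4 -204.6   57.1] [-5.5  1.8 19.7] 0.5618001116292317 scale 7.8
```

View pics/j1.png

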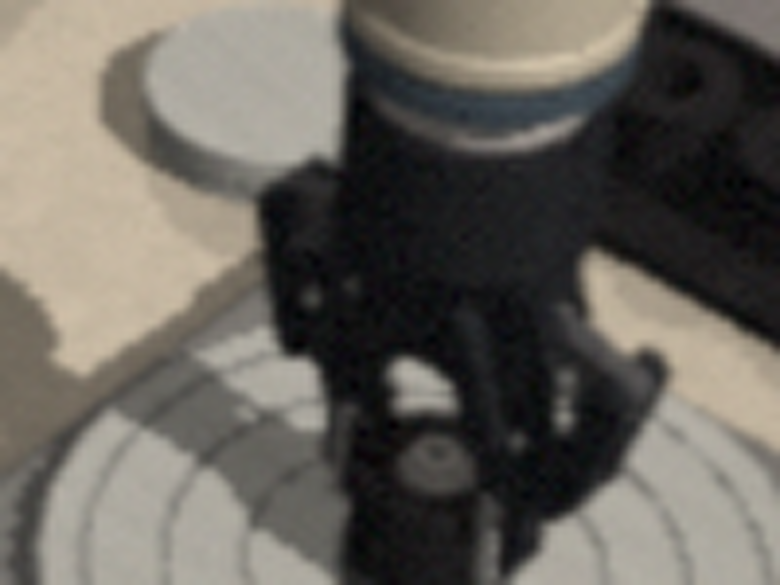

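View pics/j0.png

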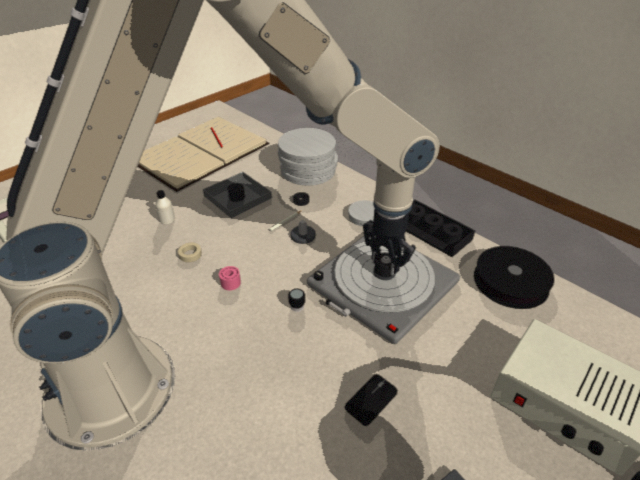

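Emit:
arm_command --pt "0 -0.0005 0.0003 0 0 0" --pt "0 0 0 0 0 0" --pt "0 0 0 0 0 0" --pt "0 0 0 0 0 0" --pt "0 0 0 0 0 0" --pt "0 0 0 0 0 0"

```text
clock: 24.75
eef_pos: [615.4, -204.6, 57.1]
tcp_rot: [3.14, 0.0, 1.571]
contact_force: [-4.3, 1.8, 20.4]
opening: 0.56
```

```bash
python3 s.py side 350 230 80 60 k1.png
```

```text
24.85 [ 615.4 -204.5   57.1] [-4.8  2.2 20.5] 0.5566237897750476 scale 9.75
```

View pics/k1.png

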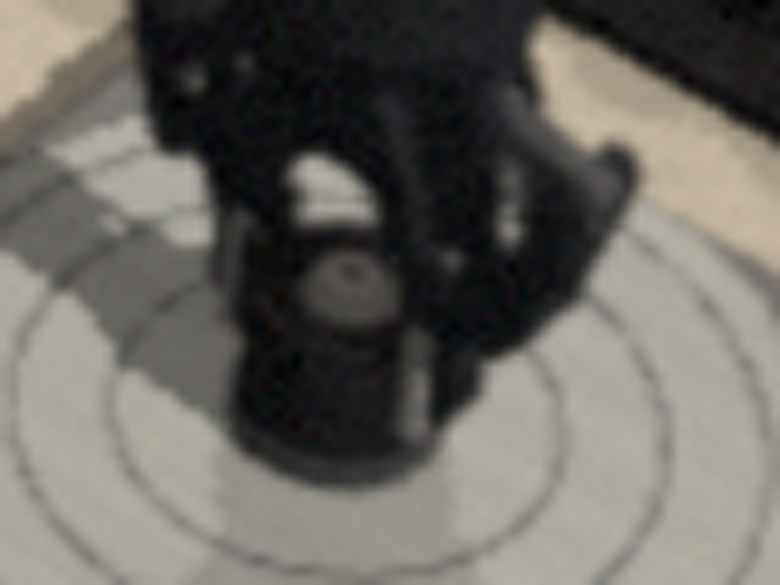

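The picture shows the core flush on the stop ring (rim at crop ≈(340,470)). No white collar is visible, and the spindle tip shows through the bore. The force holds steady at 20 N with z fixed, so I'm handing in.

```bash
python3 -c "
from rig import r
print(r.sign_off())"
```

```text
the job is handed in; nothing more can be done
None
```

The good core is on the winder's spindle and I'm still holding it pressed hard on the stop ring, ready for you to lock the chuck. The job took about 25 s.

- **Gauge:** I tried the core that stood on the left in the top view first. It slid all the way down the pin, with contact at exactly foot height, so it is the good one. I did not try the other core on the pin. I took it as the narrow one by elimination, and its bore also looked smaller in the images.
- **Reject tray:** The narrow core was set down in the middle of the grey tray, and the camera showed it standing there.
- **Spindle:** The collar pushed back with about 4 N at first touch, rising to about 9–10 N. The force then jumped with no further travel, at about 10 mm below the collar's rest height, which is the stop ring.
- **Final hold:** About 20 N downward and steady, with a 70 N grip. The last picture shows the core flush on the ring, no white collar visible, and the spindle tip showing through the bore. A sideways force of about 5 N remained.
- **Rest of the desk:** Nothing else looked moved in the last side view. The top and side cameras disagreed by 2–3 mm on the gauge position, which I settled from the contact forces.

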